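Lower the car by hand at the lift's power pack

TASK

The power is out and the car on the lift has to come down by hand: lever open the yellow hatch cover of the grey power pack with the blade of the blue trim tool, swing the cover right open and lay the tool back down on the bench. Then push the red lowering lever inside the hatch half-way down with the gripper's fingers, until it lies level, never to its bottom stop, and keep it steadily there; let the program finish while still holding it, after at least three seconds. Leave the tape, wax tin, small bottle and sprayer alone.

Things in the scene. Friction and masses are not known exactly. Their poses are not given: they have to be found in the camera images.
- power_pack: grey steel case standing fixed on the bench, 260 (x) x 340 (y) x 190 mm high; origin at the centre of its underside, its front (-x) faces the robot. The hatch is at the front of its top, centred 55 mm to +y of the case's middle; an emergency stop 34 mm high, a switch and a gauge stand on the top to the right of the hatch (y -60 mm and less). Under the cover is an open well 110 (x, from 5 to 116 mm behind the front face) x 134 mm (y), 85 mm deep.
- slot (a point): middle of the pry slot, on the case's front face just under the cover's front edge: an opening 70 mm wide (y) and 9 mm high (181 to 190 mm above the bench) through the 5 mm thick front wall into the well, straight in along +x of the case. Nothing behind it higher than 170 mm above the bench while the lever is at rest. Axes as the case.
- hatch_hinge (a point): middle of the cover's hinge line, 120 mm behind the front face and 192 mm above the bench. Axes as the case; the hinge runs along y.
- hatch (a joint): angle of the yellow cover (rad), 0 shut (flat), 1.9 its stop just past upright. Stiff friction hinge at its rear edge: it takes about 2 N at the front edge to open and stays wherever it is left.
- hatch_edge (a point): middle of the cover's front edge (half-way through its thickness). The cover is 120 mm from hinge to front edge, 150 mm wide, 4 mm thick, 120 g; shut, its front edge is flush with the case's front face, its underside 190 mm above the bench.
- lever (a joint): angle of the red lowering lever (rad): 0 at rest (it slopes up 0.3 towards the robot), 0.3 level, half-way down, 0.6 at its bottom stop. Spring-return: at the pad it takes about 2.5 N to start, 8 N half-way, 13.5 N at the bottom.
- lever_pad (a point): middle of the top face of the red pad at the lever's front end (pad 30 x 40 x 10 mm). The lever's pivot runs along the case's y, 100 mm behind the front face and 140 mm above the bench, on the hatch's middle line; the pad's middle is 62 mm from it towards the robot. Level, the pad's top is 145 mm above the bench.
- trim_tool: blue-handled trim tool lying flat, loose; origin on its underside in the middle of its 210 mm length; x runs along it, handle to blade. Handle 120 x 26 (y) x 22 mm (z), then a flat steel blade 90 x 20 x 2.5 mm at half the handle's height (11 mm above the underside). About 110 g.
- tool_grip (a point): where to hold the tool: centre of its handle's section, 45 mm behind the handle's front end, 135 mm behind the blade's tip. Axes as the tool.
- tool_tip (a point): middle of the blade's front end. Axes as the tool.
- tape: blue roll of masking tape lying flat, 104 mm across, 24 mm high, origin under its centre; a bystander.
- wax_tin: round aluminium wax tin, 84 mm across, 30 mm high, origin under its centre; a bystander.
- coating: small amber bottle, 38 mm across, 75 mm high, origin under its centre; a bystander.
- sprayer: white spray bottle with red head, 75 mm across, 214 mm high, origin under its centre; a bystander.
Not all that is in view belongs to the job. What is meant by the trim_tool is not purple, and is the larger of those in its own colour.

How it is judged (in metres and radians):
On the way, in this order (a step that is already met when the one before it is completed fails the run):
1. the tool's blade levers the cover up (value of joint hatch above 0.2 rad and contact force between trim_tool and hatch above 0.2 N), for 0.1 s.
2. the cover is wide open and the tool lies on the bench, let go (value of joint hatch above 1.4 rad and height (world z) of tool_grip between 0 and 0.03 m and height (world z) of tool_tip below 0.03 m and linear speed of trim_tool below 0.03 m/s and contact force between the fingers and trim_tool below 0.1 N), for 0.2 s.
3. the fingers hold the lever level for two and a half seconds on end (value of joint lever between 0.18 and 0.42 rad and contact force between the fingers and lever above 2 N), for 2.5 s.
At the end, for the whole second after the job is handed in: The fingers hold the lever still, between 0.18 and 0.42 rad (level is 0.3), with more than 2 N; the cover stands open past 1.4 rad; the tool lies at rest on the bench, let go; the four bystanders are within 30 mm of where they stood (all of step 2 and all of step 3 and velocity of joint lever between -0.1 and 0.1 rad/s and distance of each of tape, wax_tin, coating, sprayer from where it was at the start of the episode below 0.03 m); the arm keeps its last pose, push and grip.
It fails at once if the lever is pushed to its bottom stop (past 0.55 rad) (value of joint lever above 0.55 rad).
It fails at once if a bystander is shoved away or knocked over (distance of any of tape, wax_tin, coating, sprayer from where it was at the start of the episode above 0.03 m or angle between any of sprayer, coating's own z axis and vertical above 0.5 rad).
It also fails if it takes over 72 s, if anything falls off the work surface, if the arm or the gripper's body presses on something with over 40 N, if the wrist force passes 120 N, or if a joint passes its speed limit or range.

ROBOT

A 7-joint arm with a two-finger parallel gripper is mounted at the origin on the work surface. World frame = base frame: x ahead of the robot, y to its left, z up, the work surface at z = 0. Lengths are in m, angles in degrees, forces in N, time in s.
With the tool pointing down it reaches from about 0.425 to 0.875 m from the base axis. Payload 4.7 kg.
Tool frame: the origin (TCP) lies at the very end of the fingers, on their centre line; the grasp point (between the pads) lies env.grip_point_offset behind it (env.grip_point_offset is the distance from the TCP to the grasp point, in m); z points along the fingers, y is the direction in which the jaws open and shut (so a half turn about z gives the same grasp; the last joint's range is limited). The gripper opens to 87 mm and grips with 3 to 60 N. Pads are 19 mm wide; open, the fingers measure 117 mm over their backs; the gripper's body (75 mm by 190 mm) begins 51 mm behind the grasp point.
Start: joints at [-68.864, 18.392, -4.016, 83.108, 1.295, 78.541, -3.26], TCP at [0.226, 0.61, 0.223] pointing down, gripper open.
Joint ranges: [-163.93, 163.93], [-17.29, 119.83], [-79.2, 71.16], [3.27, 140.29], [-89.18, 269.18], [5.43, 117.66], [-154.24, 154.24]. Speed limits (degrees/s): [147.25, 147.25, 180, 180, 180, 180, 180].

INTERFACE

Orientations are given as [roll, pitch, yaw] about the fixed x, y, z axes, in that order (R = Rz(yaw) Ry(pitch) Rx(roll)).
In Python, from cell import env gives the robot as it stands.
- The arm moves only by the tool send_rows, never from a script. Its argument "plan" is a list of rows, each a list of 7 numbers: the finger opening in mm, from 0 to 87, then the shift along the tool's x, y, z in mm, then the turn, a rotation vector about the tool's x, y, z in rad. A call has 1 to 12 rows; each row shifts and turns the commanded pose from where the row before left it, along the tool's axes as they then stand; what a row does not reach is not made up. A row lasts 1/10 s, in which the tool goes at most 50 mm and 8.59 degrees, less where a joint would pass 70% of its speed; a pose out of reach is approached as far as the arm can. A call is refused whole if a number of a shift passes 50 or a number of a turn 0.15, either way. A call with a gripper value outside its range is refused whole. The fingers move at their own pace and stop on an object; "grip_force" is the grip in N (left out, the last holds). Time passes only in rows, so rows that do not move let the fingers close. It gives the time, the measured TCP pose, the force and the opening at its end, in the units of the state.
- env.get_obs(): the state, without advancing time (a new reading comes with each control period).
- env.read_camera(name): name is "scene" or "top"; returns the picture (480x640x3 uint8, red, green, blue); there is no depth.
- env.get_calibration(name): a dict with "fx", "fy", "cx", "cy" (pixels), "k1" (the pictures are not rectified: a ray, as slopes to the right and down, at radius r is drawn at 1 + k1 r^2 times it, then the intrinsics apply), "extrinsics" (4x4, takes a point from camera to world coordinates). Camera axes: x right, y down, z forward; pixel columns grow to the right and rows downward; lengths in m; the calibration is good to about 2 mm. A picture is of the moment at which its call begins. get_calibration takes no time and is no camera call.
- env.sign_off(): hands the job in, once; it reports no verdict.
Trained networks look in the newest picture that a camera, given by its name, has taken for a name from the list of things; names that differ only in an ending like _2 or _b are one class to them, and where a whole thing is asked for, a point or a joint stands for the part that bears it (a point fixed in the world has none). Each returns a list of dicts, best first, with "confidence" (0 to 1); they miss things now and then, are a little off and sometimes report something else, mostly with a low value. They report only what shows in the picture. A call takes as long as a camera call. They do not tell look-alikes from the thing itself.
- env.regions_of(camera, query): "region" (480x640 bool, what is visible of it) and "rect" ([left, top, right, bottom] in pixels, round what is visible of it).
The state is a dict: "time_s": time; "qpos": joint angles; "joint_velocities": joint speeds; "effort": joint torques, N m; "tool_pos": TCP position; "tool_rot": TCP orientation; "force": force on the tool from outside, world axes, zero at the start; "wrist_torque": the same for the moment, N m; "grip_width": finger opening in m.
Only numpy, scipy, OpenCV 4.12 (cv2) and the standard library are available. Lean on these libraries where they do the work, as an engineer would, in place of code of your own. Each camera call takes 0.05 s, during which the arm holds its last target. There are 200 camera calls.

## Working session

There is one attempt and no reset: what is moved stays moved. The work goes in short steps, Python scripts to look and compute and a tool call to move; the robot and the scene stay as the last step left them, time stands still between calls to the robot, and variables do not carry over. Pictures are saved under pics/ and viewed, about 8 in all and at most 12, crops included, and the job is handed in when it is done.

Besides the shell and the picture viewer there is one more tool, called after "Emit:" as name(argument=value, ...), one argument or row to a line, values as JSON. send_rows: Moves the arm, as the interface text tells. Its arguments: {"type":"object","properties":{"plan":{"type":"array"},"grip_force":{"type":"number"}},"required":["plan"]}

```bash
ls; mkdir -p pics; python3 - <<'E'
from cell import env
import cv2,numpy as np
o=env.get_obs();print(o['time_s'],o['tool_pos'],o['tool_rot'],env.grip_point_offset,o['force'])
for c in ["scene","top"]:
    im=env.read_camera(c);cv2.imwrite(f"pics/{c}0.png",im[:,:,::-1])
    k=env.get_calibration(c);print(c,{a:np.round(b,4).tolist() for a,b in k.items()})
    for q in ["power_pack","trim_tool","hatch","tape","wax_tin","coating","sprayer"]:
        for r in env.regions_of(c,q): print(c,q,round(r['confidence'],2),[int(v) for v in r['rect']],int(r['region'].sum()))
E
```

```text
pics
0.0 [0.22565558 0.60896787 0.22145607] [-1.79889168e+02  5.68471872e-03  1.59673199e+02] 0.0187 [-0.06358817 -0.68195286  0.61269668]
scene {'fx': 498.8105, 'fy': 498.8105, 'cx': 317.9202, 'cy': 234.7262, 'k1': -0.0513, 'extrinsics': [[-0.1619, 0.6731, -0.7217, 1.421], [0.9866, 0.0942, -0.1335, 0.2414], [-0.0219, -0.7336, -0.6793, 0.9952], [0.0, 0.0, 0.0, 1.0]]}
scene power_pack 0.63 [172, 214, 355, 378] 21045
scene trim_tool 0.98 [450, 272, 532, 302] 857
scene trim_tool 0.86 [406, 228, 439, 283] 490
scene trim_tool 0.71 [357, 216, 402, 223] 237
scene hatch 0.9 [262, 226, 340, 276] 2462
scene tape 0.75 [168, 214, 204, 251] 653
scene tape 0.44 [412, 249, 448, 340] 2054
scene tape 0.28 [293, 224, 307, 229] 45
scene wax_tin 0.61 [288, 221, 309, 229] 82
scene coating 0.86 [136, 291, 153, 313] 320
scene sprayer 0.18 [288, 223, 309, 231] 107
top {'fx': 535.2488, 'fy': 535.2488, 'cx': 321.71, 'cy': 239.0923, 'k1': -0.0786, 'extrinsics': [[0.0013, -0.9981, 0.0623, 0.394], [-0.9999, -0.0006, 0.0109, 0.0584], [-0.0108, -0.0624, -0.998, 1.5842], [0.0, 0.0, 0.0, 1.0]]}
top power_pack 0.92 [283, 110, 425, 233] 13415
top trim_tool 0.76 [217, 235, 243, 305] 565
top trim_tool 0.75 [140, 224, 208, 251] 508
top trim_tool 0.59 [247, 306, 295, 313] 252
top trim_tool 0.34 [457, 161, 476, 179] 193
top hatch 0.62 [303, 160, 363, 218] 2660
top hatch 0.32 [284, 110, 429, 233] 13637
top tape 0.67 [445, 245, 480, 282] 548
top tape 0.31 [458, 164, 473, 176] 165
top wax_tin 0.57 [338, 257, 366, 285] 659
top wax_tin 0.34 [285, 107, 426, 235] 13526
top coating 0.46 [460, 160, 475, 178] 188
top sprayer 0.83 [206, 163, 236, 199] 839
```

View pics/top0.png

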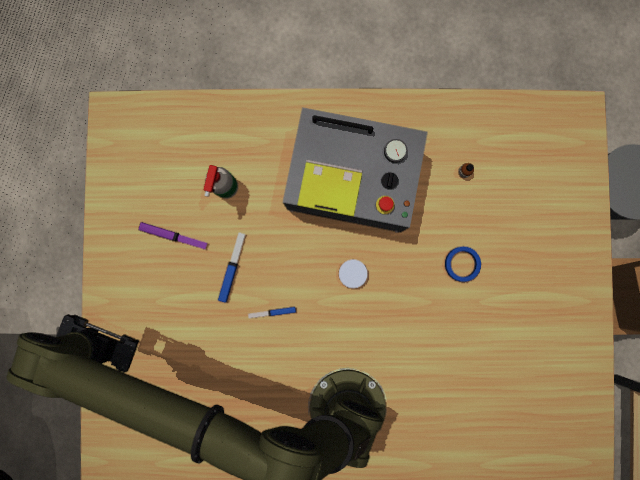

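View pics/scene0.png

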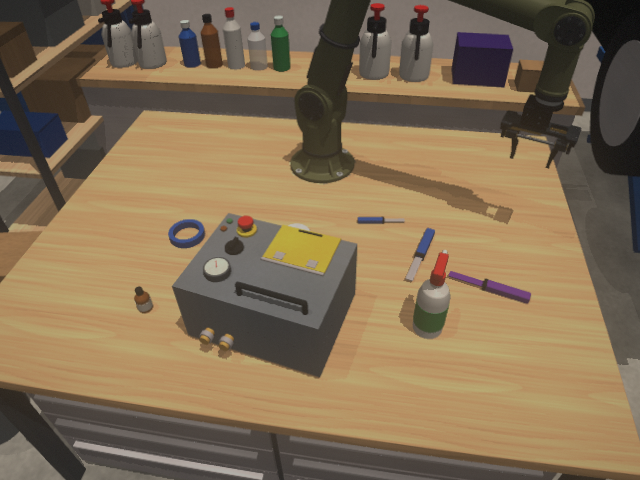

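Top view: the tool candidates are purple (173,238), large blue (231,268) and small blue (272,312). I choose the large blue one, with its white blade end at (240,236). The yellow cover is around (331,188), the pack is yawed a little, and the wax tin is at (353,274).

```bash
cat > h.py <<'E'
import numpy as np, cv2
from scipy.spatial.transform import Rotation as R
from cell import env
def K(c):
    k=env.get_calibration(c); return k,np.array([[k['fx'],0,k['cx']],[0,k['fy'],k['cy']],[0,0,1]]),np.array([k['k1'],0,0,0,0]),np.array(k['extrinsics'])
def unproj(c,px,z):
    k,A,d,T=K(c); u=cv2.undistortPoints(np.array(px,float).reshape(-1,1,2),A,d).reshape(-1,2)
    r=np.c_[u,np.ones(len(u))]@T[:3,:3].T; o=T[:3,3]
    return o+r*((z-o[2])/r[:,2])[:,None]
def proj(c,P):
    k,A,d,T=K(c); Ti=np.linalg.inv(T)
    return cv2.projectPoints(np.array(P,float).reshape(-1,1,3),cv2.Rodrigues(Ti[:3,:3])[0],Ti[:3,3],A,d)[0].reshape(-1,2)
def rect(c,mask,z):
    ys,xs=np.nonzero(mask); p=unproj(c,np.c_[xs,ys],z)
    (cx,cy),(w,h),a=cv2.minAreaRect((p[:,:2]*1000).astype(np.float32))
    return np.round([cx,cy,w,h,a],1)
def state():
    o=env.get_obs(); print(round(o['time_s'],2),'pos',np.round(np.array(o['tool_pos'])*1000,1),'rot',np.round(o['tool_rot'],2),'F',np.round(o['force'],1),'w',round(o['grip_width']*1000,1),'q',np.round(o['qpos'],0)); return o
def toolmove(target,rpy):
    """total shift in tool axes mm and rotvec from present measured pose"""
    o=env.get_obs(); R0=R.from_euler('xyz',o['tool_rot'],degrees=True); R1=R.from_euler('xyz',rpy,degrees=True)
    print('shift',np.round(R0.inv().apply(np.array(target)-o['tool_pos'])*1000,1),'turn',np.round((R0.inv()*R1).as_rotvec(),3))
E
cat > m.py <<'E'
from h import *
for c,box in [("top",(195,225,255,310)),("scene",(400,222,446,290))]:
    im=cv2.imread(f"pics/{c}0.png"); hsv=cv2.cvtColor(im,cv2.COLOR_BGR2HSV)
    y=cv2.inRange(hsv,(22,150,120),(34,255,255)); n,l,s,_=cv2.connectedComponentsWithStats(y); i=1+s[1:,4].argmax()
    print(c,'yellow',rect(c,l==i,.194))
    b=cv2.inRange(hsv,(105,150,60),(125,255,255)); m=np.zeros_like(b); x0,y0,x1,y1=box; m[y0:y1,x0:x1]=b[y0:y1,x0:x1]
    print(c,'handle',rect(c,m,.018))
    w=cv2.inRange(hsv,(0,0,150),(180,60,255)); m=np.zeros_like(b); m[y0:y1,x0:x1]=w[y0:y1,x0:x1]
    print(c,'blade',rect(c,m,.012),s[i])
    for r in env.regions_of(c,"trim_tool"):
        if abs(r['rect'][0]-box[0])<30: print(c,'tool',rect(c,r['region'],.015))
k,A,d,T=K('top')
im=cv2.imread("pics/top0.png");cv2.imwrite("pics/crop.png",cv2.resize(im[100:320,190:440],None,fx=3,fy=2.7,interpolation=cv2.INTER_CUBIC)[:600,:800])
E
python3 m.py
```

```text
top yellow [613.2  53.5 149.  115.4  78.9]
top handle [362.9 353.5  23.9 109.2  74.4]
top blade [468.4 325.1  19.6  88.7  74.6] [ 298  163   64   53 2254]
top tool [408.8 342.2  28.8 204.3  75.9]
scene yellow [616.2  55.  149.  114.4  78.9]Traceback (most recent call last):
  File "m.py", line 7, in <module>
    print(c,'handle',rect(c,m,.018))
                     ~~~~^^^^^^^^^^
  File "h.py", line 14, in rect
    ys,xs=np.nonzero(mask); p=unproj(c,np.c_[xs,ys],z)
                              ~~~~~~^^^^^^^^^^^^^^^^^^
  File "h.py", line 7, in unproj
    k,A,d,T=K(c); u=cv2.undistortPoints(np.array(px,float).reshape(-1,1,2),A,d).reshape(-1,2)
                    ~~~~~~~~~~~~~~~~~~~^^^^^^^^^^^^^^^^^^^^^^^^^^^^^^^^^^^^^^^^
cv2.error: OpenCV(4.12.0) /io/opencv/modules/calib3d/src/undistort.dispatch.cpp:347: error: (-215:Assertion failed) CV_IS_MAT(_src) && CV_IS_MAT(_dst) && (_src->rows == 1 || _src->cols == 1) && (_dst->rows == 1 || _dst->cols == 1) && _src->cols + _src->rows - 1 == _dst->rows + _dst->cols - 1 && (CV_MAT_TYPE(_src->type) == CV_32FC2 || CV_MAT_TYPE(_src->type) == CV_64FC2) && (CV_MAT_TYPE(_dst->type) == CV_32FC2 || CV_MAT_TYPE(_dst->type) == CV_64FC2) in function 'cvUndistortPointsInternal'
```

The tool comes out at yaw ≈ -15.2°, tip ≈ (512, 313) mm, overall length 209 mm (210 expected). The two cameras agree on the cover to 3 mm, with case yaw -11.1°. Next is the one close crop, plus a case front-edge check.

```bash
python3 - <<'E'
from h import *
im=cv2.imread("pics/top0.png")
yaw=np.radians(-11.1);ex=np.array([np.cos(yaw),np.sin(yaw),0]);ey=np.array([-ex[1],ex[0],0])
S=np.array([.5583,.0653,0])
ez=np.array([0,0,1.])
cs=[S+ex*a+ey*(b-55e-3)+ez*.19 for a,b in [(0,-.17),(0,.17),(.26,.17),(.26,-.17)]]
cv=[S+ex*a+ey*b+ez*.194 for a,b in [(0,-.075),(0,.075),(.12,.075),(.12,-.075)]]
out=[]
im2=im.copy()
t=np.array([.5118,.3132,.012]);ty=np.radians(-15.2);tx=np.array([np.cos(ty),np.sin(ty),0])
tl=[t,t-tx*.09,t-tx*.21,t-tx*.12]
def draw(c,im):
    big=cv2.resize(im,None,fx=3,fy=3,interpolation=cv2.INTER_CUBIC)
    for P,col in [(cs,(0,255,0)),(cv,(255,0,255))]:
        p=(proj(c,P)*3+1).astype(np.int32); cv2.polylines(big,[p],True,col,1)
    for q in proj(c,tl): cv2.circle(big,tuple((q*3+1).astype(int)),3,(0,255,255),-1)
    return big
# note front-case middle offset: hatch is +55 in y
cs[:]=[S+ex*a+ey*(b-.055)+ez*.19 for a,b in [(0,-.17),(0,.17),(.26,.17),(.26,-.17)]]
b=draw('top',im)[300:900,570:1310]
cv2.imwrite("pics/crop.png",b)
for n,px,z in [("wax",(353,274),.03),("sprayerhead",(212,180),.2),("coating",(466,172),.07),("tape",(463,264),.02),("purple",(208,247),.01),("purple2",(140,226),.01)]: print(n,np.round(unproj('top',[px],z)*1000))
toolmove([.396,.3447,.10],[180,0,164.8])
E
```

```text
wax [[390. -16.  30.]]
sprayerhead [[636. 362. 200.]]
coating [[ 682. -339.   70.]]
tape [[ 419. -338.   20.]]
purple [[469. 412.  10.]]
purple2 [[531. 619.  10.]]
shift [-251.6 -189.2  122.6] turn [ 0.     0.    -0.089]
```

View pics/crop.png

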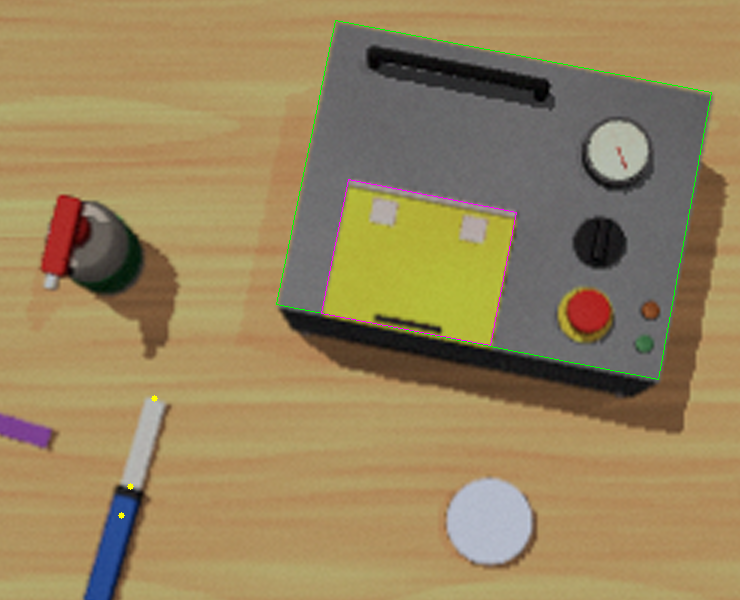

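The crop shows the projected case and cover outlines lying right on the picture's edges. The chosen blue tool's handle/blade join is at crop (130,487) and its tip at (154,398). Moving above it.

Emit:
send_rows(
  plan=[
    [87, -28, -21, 0, 0, 0, 0],
    [87, -28, -21, 8, 0, 0, 0],
    [87, -28, -21, 15, 0, 0, 0],
    [87, -28, -21, 15, 0, 0, 0],
    [87, -28, -21, 15, 0, 0, 0],
    [87, -28, -21, 15, 0, 0, 0],
    [87, -28, -21, 15, 0, 0, 0],
    [87, -28, -21, 15, 0, 0, 0],
    [87, -28, -21, 15, 0, 0, -0.089],
    [87, 0, 0, 0, 0, 0, 0],
    [87, 0, 0, 0, 0, 0, 0],
  ],
  grip_force=55,
)

```text
time_s: 1.95
tool_pos: [0.3968, 0.3441, 0.1095]
tool_rot: [-180.0, -0.0, 164.6]
force: [-0.8, 1.4, -0.6]
grip_width: 0.0869
```

```bash
python3 - <<'E'
from h import *
state();toolmove([.396,.3447,.004],[180,0,164.8])
im=env.read_camera('top')[:,:,::-1]; cv2.imwrite("pics/a.png",cv2.resize(im[210:350,180:320],None,fx=4,fy=4))
E
```

```text
1.95 pos [396.8 344.1 109.5] rot [-1.8000e+02 -2.0000e-02  1.6461e+02] F [-0.8  1.4 -0.6] w 86.9 q [-49.   8.   6. 109.  -1.  63.  32.]
shift [  0.9   0.4 105.5] turn [-0.    -0.    -0.003]
```

Emit:
send_rows(
  plan=[
    [87, 1, 0, 25, 0, 0, 0],
    [87, 0, 0, 30, 0, 0, 0],
    [87, 0, 0, 30, 0, 0, 0],
    [87, 0, 0, 15, 0, 0, 0],
    [87, 0, 0, 5, 0, 0, 0],
    [87, 0, 0, 0, 0, 0, 0],
    [0, 0, 0, 0, 0, 0, 0],
    [0, 0, 0, 0, 0, 0, 0],
    [0, 0, 0, 0, 0, 0, 0],
    [0, 0, 0, 0, 0, 0, 0],
    [0, 0, 0, 0, 0, 0, 0],
    [0, 0, 0, 0, 0, 0, 0],
  ],
  grip_force=55,
)

```text
time_s: 3.2
tool_pos: [0.3956, 0.345, 0.0047]
tool_rot: [180.0, 0.0, 164.8]
force: [1.2, -0.2, -0.4]
grip_width: 0.0472
```

Emit:
send_rows(
  plan=[
    [0, 0, 0, 0, 0, 0, 0],
    [0, 0, 0, 0, 0, 0, 0],
    [0, 0, 0, 0, 0, 0, 0],
    [0, 0, 0, 0, 0, 0, 0],
    [0, 0, 0, 0, 0, 0, 0],
    [0, 0, 0, 0, 0, 0, 0],
  ],
)

```text
time_s: 3.8
tool_pos: [0.3955, 0.345, 0.0045]
tool_rot: [180.0, 0.0, 164.8]
force: [-0.5, 0.7, -0.1]
grip_width: 0.0254
```

Emit:
send_rows(
  plan=[
    [0, 0, 0, -10, 0, 0, 0],
    [0, 0, 0, -25, 0, 0, 0],
    [0, 0, 0, -40, 0, 0, 0],
    [0, 0, 0, -40, 0, 0, 0],
    [0, 0, 0, -40, 0, 0, 0],
    [0, 0, 0, -18, 0, 0, 0],
    [0, 0, 0, 0, 0, 0, 0],
    [0, 0, 0, 0, 0, 0, 0],
  ],
)

```text
time_s: 4.6
tool_pos: [0.3952, 0.3447, 0.1772]
tool_rot: [-180.0, -0.0, 164.8]
force: [1.0, -0.3, -1.3]
grip_width: 0.0254
```

```bash
python3 - <<'E'
from h import *
state();toolmove([.4258,.0913,.178],[180,0,168.9])
for c in ['scene','top']:
    im=env.read_camera(c)[:,:,::-1].copy(); cv2.imwrite(f"pics/{c}1.png",im)
E
```

```text
4.6 pos [395.2 344.7 177.2] rot [-1.7999e+02 -1.0000e-02  1.6477e+02] F [ 1.  -0.3 -1.3] w 25.4 q [-50.   5.   6. 105.  -1.  71.  31.]
shift [ -96.1 -236.5   -0.7] turn [-0.    -0.    -0.072]
```

Emit:
send_rows(
  plan=[
    [0, -6, -15, 0, 0, 0, 0],
    [0, -12, -30, 0, 0, 0, 0],
    [0, -12, -30, 0, 0, 0, 0],
    [0, -12, -30, 0, 0, 0, 0],
    [0, -12, -30, 0, 0, 0, 0],
    [0, -12, -30, 0, 0, 0, 0],
    [0, -12, -30, 0, 0, 0, 0],
    [0, -10, -25, 0, 0, 0, 0],
    [0, -8, -16, 0, 0, 0, -0.072],
    [0, 0, 0, 0, 0, 0, 0],
    [0, 0, 0, 0, 0, 0, 0],
    [0, 0, 0, 0, 0, 0, 0],
  ],
)

```text
time_s: 5.9
tool_pos: [0.4256, 0.0928, 0.1771]
tool_rot: [-180.0, -0.1, 168.9]
force: [0.9, 0.1, -1.3]
grip_width: 0.0259
```

```bash
python3 - <<'E'
from h import *
state();toolmove([.4258,.0913,.1785],[180,0,168.9])
a=env.read_camera('scene')[:,:,::-1].copy(); b=env.read_camera('top')[:,:,::-1].copy()
S=np.array([.5583,.0653,.1855]);ex=np.array([.9813,-.1925,0])
for c,im in [('scene',a),('top',b)]:
    print(c,np.round(proj(c,[S-ex*.015,S-ex*.105,S-ex*.135]),1))
A=cv2.resize(a[150:300,240:440],(800,600),interpolation=cv2.INTER_CUBIC)
B=cv2.resize(b[180:330,230:430],(800,600),interpolation=cv2.INTER_CUBIC)
cv2.imwrite("pics/pre_s.png",A);cv2.imwrite("pics/pre.png",np.vstack([cv2.resize(A,(400,300)),cv2.resize(B,(400,300))]))
E
```

```text
5.9 pos [425.6  92.8 177.1] rot [-1.7999e+02 -5.0000e-02  1.6892e+02] F [ 0.9  0.1 -1.3] w 25.9 q [-37.  -7.  19. 116.   3.  71.  61.]
shift [-0.5 -1.4 -1.4] turn [-0.    -0.001  0.   ]
scene [[313.3 229.4]
 [325.9 206.9]
 [329.8 199.9]]
top [[323.8 215.4]
 [317.1 249. ]
 [314.9 260.3]]
```

View pics/pre.png

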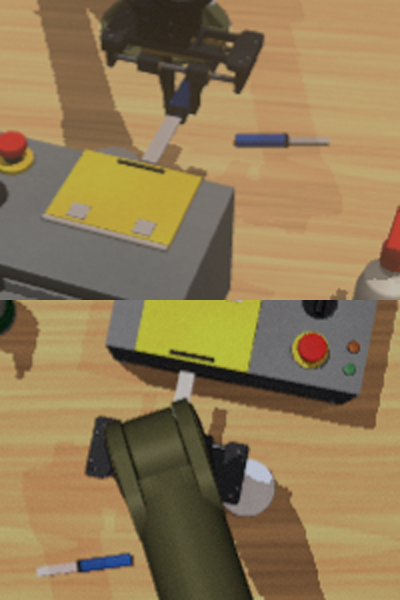

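The tip shows at scene (315,230) and top (323.5,216), against predicted (313,229) and (324,215), so it is aligned in front of the slot. Inserting gently.

Emit:
send_rows(
  plan=[
    [0, 0, 0, -2, 0, 0, 0],
    [0, -5, 0, 0, 0, 0, 0],
    [0, -5, 0, 0, 0, 0, 0],
    [0, -5, 0, 0, 0, 0, 0],
    [0, -5, 0, 0, 0, 0, 0],
    [0, -5, 0, 0, 0, 0, 0],
    [0, 0, 0, 0, 0, 0, 0],
  ],
)

```text
time_s: 6.7
tool_pos: [0.4514, 0.087, 0.1795]
tool_rot: [-180.0, 0.0, 168.9]
force: [1.0, 0.3, -1.5]
grip_width: 0.0256
```

Emit:
send_rows(
  plan=[
    [0, -5, 0, 0, 0, 0, 0],
    [0, -5, 0, 0, 0, 0, 0],
    [0, -5, 0, 0, 0, 0, 0],
    [0, 0, 0, 0, 0, 0, 0],
    [0, 0, 0, -4, 0, 0, 0],
    [0, 0, 0, -3, 0, 0, 0],
    [0, 0, 0, -3, 0, 0, 0],
    [0, 0, 0, 0, 0, 0, 0],
  ],
)

```text
time_s: 7.5
tool_pos: [0.4652, 0.0843, 0.1899]
tool_rot: [180.0, -0.0, 168.9]
force: [-0.5, -1.3, -2.3]
grip_width: 0.0255
```

```bash
python3 - <<'E'
from h import *
state()
a=env.read_camera('scene')[:,:,::-1].copy()
A=cv2.resize(a[170:290,240:400],(640,480),interpolation=cv2.INTER_CUBIC)
cv2.imwrite("pics/ins.png",A)
E
```

```text
7.5 pos [465.2  84.3 189.9] rot [ 1.7999e+02 -1.0000e-02  1.6889e+02] F [-0.5 -1.3 -2.3] w 25.5 q [-36.  -3.  22. 111.   1.  72.  64.]
```

View pics/ins.png

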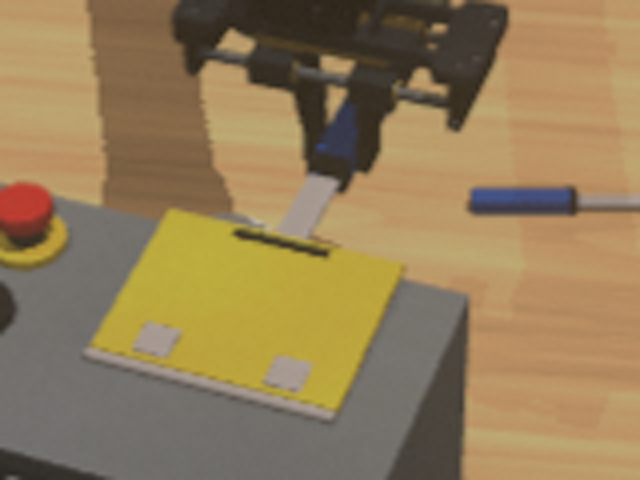

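The blade is under the cover at about (300,235) in this crop, and the cover has lifted slightly. Levering up to ≈0.35 rad, then along the arc.

Emit:
send_rows(
  plan=[
    [0, -1, 0, -8, 0, 0, 0],
    [0, -1, 0, -8, 0, 0, 0],
    [0, -2, 0, -8, 0, 0, 0],
    [0, -3, 0, -7, 0, 0, 0],
    [0, 0, 0, 0, 0, 0, 0],
    [0, 0, 0, 0, 0, 0, 0],
    [0, -4, 0, -8, 0, 0, 0],
    [0, -4, 0, -8, 0, 0, 0],
    [0, 0, 0, 0, 0, 0, 0],
    [0, 0, 0, 0, 0, 0, 0],
  ],
)

```text
time_s: 8.55
tool_pos: [0.4809, 0.0815, 0.2372]
tool_rot: [180.0, 0.1, 168.9]
force: [-0.1, 0.1, -1.1]
grip_width: 0.0258
```

```bash
python3 - <<'E'
from h import *
state()
a=env.read_camera('scene')[:,:,::-1].copy()
A=cv2.resize(a[130:280,220:420],(600,450),interpolation=cv2.INTER_CUBIC)
cv2.imwrite("pics/lift.png",A)
E
```

```text
8.55 pos [480.9  81.5 237.2] rot [1.7997e+02 1.0000e-01 1.6889e+02] F [-0.1  0.1 -1.1] w 25.8 q [-35.  -3.  22. 105.   1.  77.  65.]
```

View pics/lift.png

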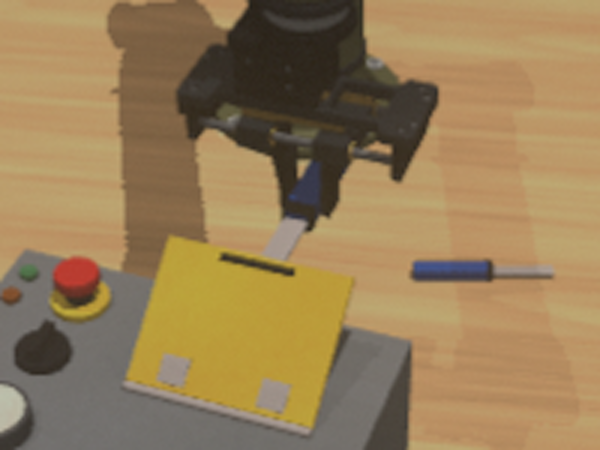

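Cover up by about 0.5–0.6 rad, with the blade still beneath it at (285,240). Continuing the arc to about 1.65 rad.

Emit:
send_rows(
  plan=[
    [0, -6, 0, -7, 0, 0, 0],
    [0, -6, 0, -7, 0, 0, 0],
    [0, -7, 0, -7, 0, 0, 0],
    [0, -8, 0, -5, 0, 0, 0],
    [0, -8, 0, -5, 0, 0, 0],
    [0, -9, 0, -4, 0, 0, 0],
    [0, -9, 0, -3, 0, 0, 0],
    [0, -9, 0, -2, 0, 0, 0],
    [0, -10, 0, -1, 0, 0, 0],
    [0, -8, 0, 0, 0, 0, 0],
    [0, -8, 0, 0, 0, 0, 0],
    [0, -6, 0, 0, 0, 0, 0],
  ],
)

```text
time_s: 9.8
tool_pos: [0.573, 0.0632, 0.2772]
tool_rot: [-180.0, -0.0, 168.9]
force: [-0.7, -0.9, -1.8]
grip_width: 0.0259
```

```bash
python3 - <<'E'
from h import *
state()
a=env.read_camera('scene')[:,:,::-1].copy();b=env.read_camera('top')[:,:,::-1].copy()
S=np.array([.5583,.0653,.0]);ex=np.array([.9813,-.1925,0]);ey=np.array([.1925,.9813,0]);ez=np.array([0,0,1])
H=S+ex*.12+ez*.192
A=cv2.resize(a[110:290,190:390],(600,540),interpolation=cv2.INTER_CUBIC)
for th,col in [(1.4,(0,0,255)),(1.65,(0,255,0)),(1.9,(255,0,0))]:
    p=proj('scene',[H+ey*s+(-ex*np.cos(th)+ez*np.sin(th))*.12 for s in(-.075,.075)])
    p=((p-[190,110])*3).astype(int); cv2.line(A,tuple(p[0]),tuple(p[1]),col,1)
B=cv2.resize(b[110:260,260:400],(504,540),interpolation=cv2.INTER_CUBIC)
cv2.imwrite("pics/open.png",cv2.resize(np.hstack([A,B]),None,fx=.72,fy=.72))
E
```

```text
9.8 pos [573.   63.2 277.2] rot [-1.7998e+02 -2.0000e-02  1.6889e+02] F [-0.7 -0.9 -1.8] w 25.9 q [-32.   8.  26.  90.  -4.  83.  73.]
```

View pics/open.png

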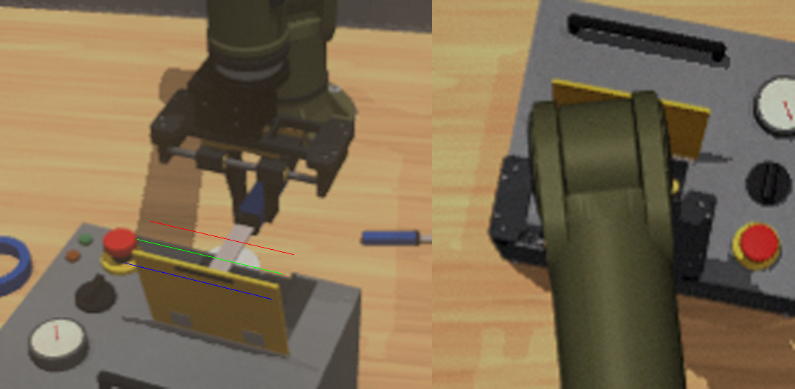

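Cover at ≈1.7 rad: its edge lies at (210,265), just past the green 1.65 line. Retracting, then carrying the tool back to its old spot.

Emit:
send_rows(
  plan=[
    [0, 10, 0, 0, 0, 0, 0],
    [0, 25, 0, 0, 0, 0, 0],
    [0, 30, 0, 0, 0, 0, 0],
    [0, 30, 0, 0, 0, 0, 0],
    [0, 25, 5, 0, 0, 0, 0],
    [0, 16, 28, 0, 0, 0, 0.012],
    [0, 15, 35, 0, 0, 0, 0.012],
    [0, 15, 35, 0, 0, 0, 0.012],
    [0, 15, 35, 0, 0, 0, 0.012],
    [0, 15, 35, 0, 0, 0, 0.012],
    [0, 15, 35, 5, 0, 0, 0.012],
    [0, 10, 25, 15, 0, 0, 0],
  ],
)

```text
time_s: 11.1
tool_pos: [0.4076, 0.3397, 0.2592]
tool_rot: [179.8, 0.1, 165.0]
force: [-0.3, 0.6, -0.7]
grip_width: 0.0252
```

```bash
python3 - <<'E'
from h import *
state();toolmove([.396,.345,.006],[180,0,164.8])
E
```

```text
11.1 pos [407.6 339.7 259.2] rot [1.7976e+02 9.0000e-02 1.6495e+02] F [-0.3  0.6 -0.7] w 25.2 q [-49.   3.   6.  97.  -0.  80.  33.]
shift [ 13.    1.  253.2] turn [0.004 0.002 0.003]
```

Emit:
send_rows(
  plan=[
    [0, 5, 0, 20, 0, 0, 0],
    [0, 5, 0, 40, 0, 0, 0],
    [0, 0, 0, 45, 0, 0, 0],
    [0, 0, 0, 45, 0, 0, 0],
    [0, 0, 0, 45, 0, 0, 0],
    [0, 0, 0, 30, 0, 0, 0],
    [0, 0, 0, 12, 0, 0, 0],
    [0, 0, 0, 8, 0, 0, 0],
    [0, 0, 0, 5, 0, 0, 0],
    [0, 0, 0, 0, 0, 0, 0],
    [0, 0, 0, 0, 0, 0, 0],
  ],
)

```text
time_s: 12.2
tool_pos: [0.4002, 0.3397, 0.009]
tool_rot: [179.9, 0.1, 164.8]
force: [0.5, -0.4, -1.7]
grip_width: 0.0256
```

```bash
python3 - <<'E'
from h import *
state()
E
```

```text
12.2 pos [400.2 339.7   9. ] rot [1.7987e+02 7.0000e-02 1.6477e+02] F [ 0.5 -0.4 -1.7] w 25.6 q [-48.  15.   6. 114.  -2.  51.  33.]
```

Down 3 mm more, then release and rise a little.

Emit:
send_rows(
  plan=[
    [0, 0, 0, 2, 0, 0, 0],
    [0, 0, 0, 2, 0, 0, 0],
    [0, 0, 0, 0, 0, 0, 0],
    [40, 0, 0, 0, 0, 0, 0],
    [60, 0, 0, 0, 0, 0, 0],
    [87, 0, 0, 0, 0, 0, 0],
    [87, 0, 0, 0, 0, 0, 0],
    [87, 0, 0, 0, 0, 0, 0],
    [87, 0, 0, -15, 0, 0, 0],
    [87, 0, 0, -40, 0, 0, 0],
    [87, 0, 0, -45, 0, 0, 0],
    [87, 0, 0, -45, 0, 0, 0],
  ],
)

```text
time_s: 13.4
tool_pos: [0.399, 0.3384, 0.1498]
tool_rot: [-180.0, -0.0, 164.8]
force: [0.8, 0.1, 0.6]
grip_width: 0.0851
```

```bash
python3 - <<'E'
from h import *
state();toolmove([.5905,.0590,.26],[180,0,168.9])
E
```

```text
13.4 pos [399.  338.4 149.8] rot [-1.7996e+02 -2.0000e-02  1.6477e+02] F [0.8 0.1 0.6] w 85.1 q [-49.   6.   6. 107.  -1.  68.  32.]
shift [-258.1 -219.3 -110.1] turn [-0.001 -0.    -0.072]
```

Emit:
send_rows(
  plan=[
    [40, 0, 0, -35, 0, 0, 0],
    [0, 0, 0, -40, 0, 0, 0],
    [0, -15, -20, -30, 0, 0, 0],
    [0, -25, -28, -5, 0, 0, 0],
    [0, -30, -28, 0, 0, 0, 0],
    [0, -30, -28, 0, 0, 0, 0],
    [0, -30, -28, 0, 0, 0, 0],
    [0, -32, -28, 0, 0, 0, 0],
    [0, -35, -28, 0, 0, 0, 0],
    [0, -35, -20, 0, 0, 0, 0],
    [0, -25, -11, 0, 0, 0, -0.072],
    [0, 0, 0, 0, 0, 0, 0],
  ],
  grip_force=30,
)

```text
time_s: 14.6
tool_pos: [0.5917, 0.0554, 0.258]
tool_rot: [-179.8, 0.1, 168.6]
force: [1.3, -0.1, -0.1]
grip_width: 0.0027
```

```bash
python3 - <<'E'
from h import *
state();toolmove([.5956,.0580,.175],[180,0,168.9])
a=env.read_camera('scene')[:,:,::-1].copy();b=env.read_camera('top')[:,:,::-1].copy()
print(np.round(proj('top',[[.5956,.058,.163]])),np.round(proj('scene',[[.5956,.058,.163]])))
A=cv2.resize(a[110:290,190:450],(780,540),interpolation=cv2.INTER_CUBIC)
B=cv2.resize(b[110:310,190:410],(594,540),interpolation=cv2.INTER_CUBIC)
cv2.imwrite("pics/lev.png",cv2.resize(np.hstack([A,B]),(796,312)))
E
```

```text
14.6 pos [591.7  55.4 258. ] rot [-1.7985e+02  7.0000e-02  1.6859e+02] F [ 1.3 -0.1 -0.1] w 2.7 q [-29.  11.  24.  89.  -4.  81.  74.]
shift [-3.2  3.5 83. ] turn [-0.003  0.001 -0.005]
[[328. 197.]] [[306. 251.]]
```

View pics/lev.png

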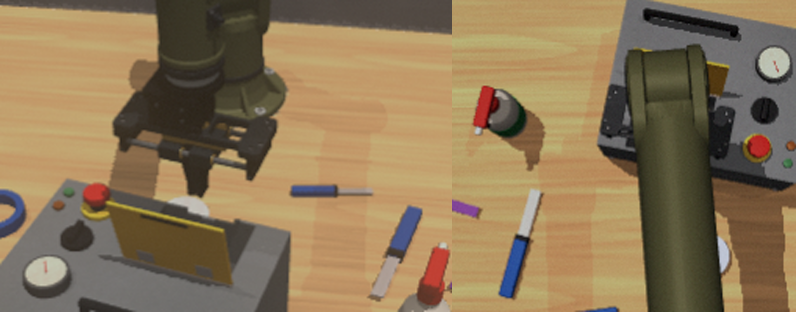

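The tool lies flat at (517,240) in the right half, the cover stands open, and the closed fingers are over the well. Descending to just above the pad.

Emit:
send_rows(
  plan=[
    [0, -2, 3, 20, 0, 0, -0.005],
    [0, -1, 0, 30, 0, 0, 0],
    [0, 0, 0, 20, 0, 0, 0],
    [0, 0, 0, 8, 0, 0, 0],
    [0, 0, 0, 4, 0, 0, 0],
    [0, 0, 0, 4, 0, 0, 0],
    [0, 0, 0, 4, 0, 0, 0],
    [0, 0, 0, 0, 0, 0, 0],
    [0, 0, 0, 0, 0, 0, 0],
  ],
)

```text
time_s: 15.6
tool_pos: [0.5936, 0.0624, 0.1691]
tool_rot: [180.0, 0.0, 169.2]
force: [0.1, 0.2, 0.5]
grip_width: 0.0007
```

```bash
python3 - <<'E'
from h import *
state();toolmove([.5956,.0580,.146],[180,0,168.9])
E
```

```text
15.6 pos [593.6  62.4 169.1] rot [1.7998e+02 4.0000e-02 1.6918e+02] F [0.1 0.2 0.5] w 0.7 q [-29.  14.  23.  96.  -6.  71.  75.]
shift [-2.7 -3.9 23.1] turn [0.    0.001 0.005]
```

Emit:
send_rows(
  plan=[
    [0, -2, -4, 0, 0, 0, 0],
    [0, 0, 0, 3, 0, 0, 0],
    [0, 0, 0, 3, 0, 0, 0],
    [0, 0, 0, 3, 0, 0, 0],
    [0, 0, 0, 3, 0, 0, 0],
    [0, 0, 0, 2, 0, 0, 0],
    [0, 0, 0, 0, 0, 0, 0],
    [0, 0, 0, 0, 0, 0, 0],
  ],
)

```text
time_s: 16.4
tool_pos: [0.5941, 0.0581, 0.1546]
tool_rot: [-180.0, -0.1, 169.2]
force: [-3.1, -0.6, 5.7]
grip_width: 0.0003
```

Emit:
send_rows(
  plan=[
    [0, 0, 0, 3, 0, 0, 0],
    [0, 0, 0, 2, 0, 0, 0],
    [0, 0, 0, 2, 0, 0, 0],
    [0, 0, 0, 1, 0, 0, 0],
    [0, 0, 0, 0, 0, 0, 0],
    [0, 0, 0, 0, 0, 0, 0],
    [0, 0, 0, 0, 0, 0, 0],
  ],
)

```text
time_s: 17.1
tool_pos: [0.5937, 0.0584, 0.1468]
tool_rot: [180.0, -0.1, 169.2]
force: [-4.4, -0.3, 6.7]
grip_width: 0.0006
```

Emit:
send_rows(
  plan=[
    [0, 0, 0, 1, 0, 0, 0],
    [0, 0, 0, 0, 0, 0, 0],
    [0, 0, 0, 0, 0, 0, 0],
    [0, 0, 0, 0, 0, 0, 0],
    [0, 0, 0, 0, 0, 0, 0],
    [0, 0, 0, 0, 0, 0, 0],
    [0, 0, 0, 0, 0, 0, 0],
    [0, 0, 0, 0, 0, 0, 0],
    [0, 0, 0, 0, 0, 0, 0],
    [0, 0, 0, 0, 0, 0, 0],
    [0, 0, 0, 0, 0, 0, 0],
    [0, 0, 0, 0, 0, 0, 0],
  ],
)

```text
time_s: 18.3
tool_pos: [0.5936, 0.0584, 0.1459]
tool_rot: [180.0, -0.1, 169.2]
force: [-5.7, -0.8, 7.6]
grip_width: 0.0004
```

```bash
python3 - <<'E'
from h import *
state()
a=env.read_camera('scene')[:,:,::-1].copy();b=env.read_camera('top')[:,:,::-1].copy()
k,A_,d,T=K('top')
A=cv2.resize(a[130:340,110:470],(788,460),interpolation=cv2.INTER_CUBIC)
cv2.imwrite("pics/fin.png",A)
b0=cv2.imread("pics/top0.png")
for n,(x,y) in dict(wax=(353,274),tape=(463,264),coat=(466,171),spr=(221,181)).items():
    s=np.s_[y-25:y+25,x-25:x+25]; print(n,'diff',cv2.absdiff(b0[s],b[s]).mean().round(1))
E
```

```text
18.3 pos [593.6  58.4 145.9] rot [ 1.7999e+02 -1.2000e-01  1.6920e+02] F [-5.7 -0.8  7.6] w 0.4 q [-28.  15.  23.  97.  -6.  69.  76.]
wax diff 71.0
tape diff 6.6
coat diff 7.2
spr diff 6.3
```

View pics/fin.png

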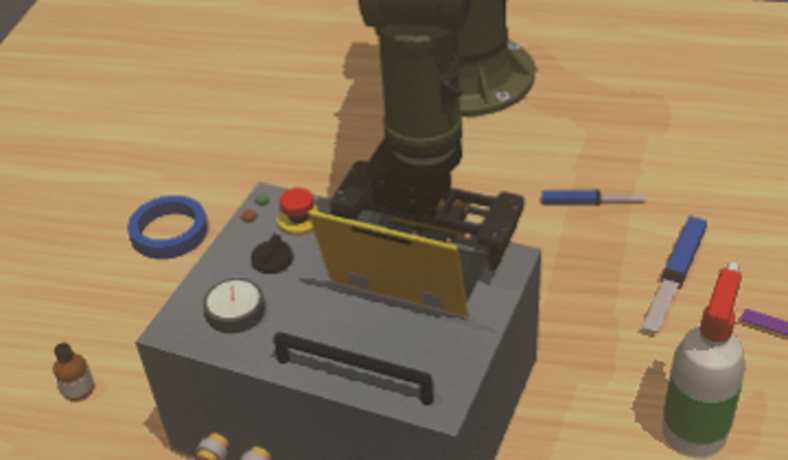

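The tool is flat at (675,275), the cover is open, the gripper body is clear of the e-stop, and the tape, bottle and sprayer have not moved. Holding for more than two further seconds.

Emit:
send_rows(
  plan=[
    [0, 0, 0, 0, 0, 0, 0],
    [0, 0, 0, 0, 0, 0, 0],
    [0, 0, 0, 0, 0, 0, 0],
    [0, 0, 0, 0, 0, 0, 0],
    [0, 0, 0, 0, 0, 0, 0],
    [0, 0, 0, 0, 0, 0, 0],
    [0, 0, 0, 0, 0, 0, 0],
    [0, 0, 0, 0, 0, 0, 0],
    [0, 0, 0, 0, 0, 0, 0],
    [0, 0, 0, 0, 0, 0, 0],
    [0, 0, 0, 0, 0, 0, 0],
    [0, 0, 0, 0, 0, 0, 0],
  ],
)

```text
time_s: 19.6
tool_pos: [0.5936, 0.0584, 0.1459]
tool_rot: [180.0, -0.1, 169.2]
force: [-5.8, -0.4, 7.5]
grip_width: 0.0005
```

Emit:
send_rows(
  plan=[
    [0, 0, 0, 0, 0, 0, 0],
    [0, 0, 0, 0, 0, 0, 0],
    [0, 0, 0, 0, 0, 0, 0],
    [0, 0, 0, 0, 0, 0, 0],
    [0, 0, 0, 0, 0, 0, 0],
    [0, 0, 0, 0, 0, 0, 0],
    [0, 0, 0, 0, 0, 0, 0],
    [0, 0, 0, 0, 0, 0, 0],
    [0, 0, 0, 0, 0, 0, 0],
    [0, 0, 0, 0, 0, 0, 0],
    [0, 0, 0, 0, 0, 0, 0],
    [0, 0, 0, 0, 0, 0, 0],
  ],
)

```text
time_s: 20.8
tool_pos: [0.5936, 0.0584, 0.1459]
tool_rot: [180.0, -0.1, 169.2]
force: [-5.8, -0.1, 7.5]
grip_width: 0.0007
```

```bash
python3 - <<'E'
from h import *
o=state()
if 5<o['force'][2]<11 and .141<o['tool_pos'][2]<.150: env.sign_off(); print('signed off')
E
```

```text
20.8 pos [593.6  58.4 145.9] rot [ 1.7999e+02 -1.2000e-01  1.6920e+02] F [-5.8 -0.1  7.5] w 0.7 q [-28.  15.  23.  97.  -7.  69.  76.]
the job is handed in; nothing more can be done
signed off
```

The job is handed in at 20.8 s, with the fingers still holding the lever. I levered the hatch open with the large blue tool's blade, swung the cover to about 1.7 rad, and laid the tool back flat near where it was. Then I pushed the lever down with closed fingers and held it for about 3.6 s.

**Lever:** In the last checks the fingertips were steady at z = 145.9 mm (level is 145 mm), with 7.5 N pressing down. That puts the lever at about 0.29 rad. There was also a steady 5.8 N sideways force towards the robot, which I take to be friction as the pad swings.

**Cover and tool:** The last picture shows the cover open and the tool flat on the bench, let go.

**Bystanders:** The tape, small bottle and sprayer match the first picture. The wax tin could not be compared at the end because the arm hid it from the top camera. It was visible before the final push, and nothing came near it.

The joint angles are my estimates from pictures and fingertip height, as the interface does not report them.

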